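Index the jar turntable and unscrew the tight orange cap

TASK

Turn the clicking turntable by the T-handle on its axis, one place in the direction needed, so that the jar with the orange cap clicks in at the red pointer; then unscrew its tight orange cap counterclockwise while the jar stays seated in its pocket. Stop turning as soon as the threads let go, lift the cap straight up, and finish still holding it in the gripper, level, clear of the jar and just above its mouth (its lower edge about 1 to 2 cm above the rim). Leave the other jars seated in their pockets and the things lying around where they are.

Things in the scene. Friction and masses are not known exactly. Their poses are not given: they have to be found in the camera images.
- turret (a joint): turntable angle, rad, counterclockwise from above positive; starts at 0. Sprung clicks at -1.047, 0, +1.047 (60 degrees apart) pull it to the nearest; about 0.8 N m breaks it out of a click, the crest is half way; end stops at -1.2 and +1.2. If the orange jar starts on the +y side of foot (left of the pointer as the robot sees it) turn to +1.047, if on its -y side to -1.047
- foot: fixed steel foot of the turntable, origin on the turning axis at bench height; its -x axis points to the red pointer, 156 mm from the axis. The aluminium table is 284 mm wide, top 32 mm up. At joint 0 three square blue pockets (walls 20 mm high, floor 36 mm above the bench) lie 100 mm from the axis: one toward the pointer, one 60 degrees to each side; the three rear cups are empty
- t_handle (a point): middle of the black bar of the T-handle, on the turning axis 156 mm above the bench. The bar is 52 mm long, 14 mm wide, 20 mm high (146 to 166 mm above the bench, higher than the caps), lies along the point's x axis and turns with the table; at joint 0 that axis is foot's x axis
- station (a point): point at the red pointer's place where the jar's mouth centre belongs: 100 mm from the axis toward the pointer, 118 mm above the bench
- orange_jar: square clear glass jar with brass hardware, 60 x 60 mm, 82 mm high to the rim, 0.3 to 0.55 kg, loose but seated in a pocket with about 1 mm play, so that it cannot turn; origin at the centre of its underside; it starts either left or right of the pointer
- jar_mouth (a point): centre of the orange jar's rim, 82 mm above the jar's underside
- orange_cap: round orange screw cap, white tick on top along its +x, 60 mm diameter, 27 mm high, 60 g; origin at the centre of its lower edge, about 10 mm below the rim when on. Counterclockwise loosens. Its x axis starts 6 to 17 degrees clockwise of the jar's. Threads let go when it is 34 degrees counterclockwise of the jar's x axis (a turn of 40 to 51 degrees); a stop comes at 72 degrees
- cap_top (a point): centre of the orange cap's top face, 27 mm above its lower edge, about 135 mm above the bench when screwed on. The upper 13 mm of the cap are solid, the place to grip. The cap is tight, up to about 0.4 N m until it lets go, and rises about 2 mm on its threads; once they have let go it lifts off freely
- white_jar: same kind of jar with a white cap that stays on, copper hardware inside; on the other side of the pointer from the orange one; origin at the centre of its underside
- blue_jar (a point): centre of the underside of a jar of the same kind with a blue cap that stays on, steel hardware inside; it is fastened to the table and stands at the pointer at the start
- tape_measure: yellow tape measure, 37 x 85 x 61 mm, lying by; origin under its centre
- power_brick: black power supply brick, 58 x 150 x 42 mm, lying by; origin under its centre
- scrap_block: wooden block, 62 x 140 x 40 mm, lying by; origin under its centre

How it is judged:
By the outcome, as a careful person would: the job done as asked, in the order asked, and still so for the second after the job is handed in, while the arm keeps its last pose, push and grip.
It also fails if it takes over 48 s, if anything falls off the work surface, if the arm or the gripper's body presses on something with over 40 N, if the wrist force passes 120 N, or if a joint passes its speed limit or range.

ROBOT

A 7-joint arm with a two-finger parallel gripper is mounted at the origin on a cart in front of the work surface, level with it; the furniture and walls round the work are solid. World frame = base frame: x ahead of the robot, y to its left, z up, the work surface at z = 0. Lengths are in mm, angles in rad, forces in N, time in s.
With the tool pointing down it reaches from about 400 to 875 mm from the base axis. Payload 4.4 kg.
Tool frame: the origin (TCP) lies midway between the tips of the shut fingers; the grasp point (between the pads) lies 19 mm behind it; z points along the fingers, y is the line along which they close (so a half turn about z gives the same grasp; the last joint's range is limited). The gripper opens to 85 mm and grips with 20 to 120 N. Pads are 22 mm wide; open, the fingers measure 114 mm over their backs; the gripper's body (76 mm by 85 mm) begins 54 mm behind the grasp point. The pads swing forward as they close: fully open they stand 13 mm farther back than shut.
Start: joints at [-1.191, 0.628, 0.038, 1.517, -0.027, 0.996, -0.02], TCP at [280.246, 586.498, 231.313] pointing down, gripper open.
Joint ranges: [-3.06, 3.06], [-0.37, 2.12], [-1.25, 1.32], [0.18, 2.47], [-1.1, 4.24], [0.23, 1.98], [-2.94, 2.94]. Speed limits (rad/s): [2.57, 2.57, 3.14, 3.14, 3.14, 3.14, 3.14].

INTERFACE

Orientations are given as [roll, pitch, yaw] about the fixed x, y, z axes, in that order (R = Rz(yaw) Ry(pitch) Rx(roll)).
In Python, from cell import monitor, cams, ctrl gives the robot as it stands.
- The arm moves only by the tool drive_tool, never from a script. Its argument "motion" is a list of rows, each an object with "fingers": the opening, from 0 (shut) to 1 (fully open); "linear": the shift along the tool's x, y, z in m, a list of three; "twist": the turn about the tool's z in rad. In form: [{"fingers": fingers, "linear": [x, y, z], "twist": twist}, ...]. A call has 1 to 5 rows; each row shifts and turns the commanded pose from where the row before left it, along the tool's axes as they then stand; what a row does not reach is not made up. A row lasts 1/12 s, in which the tool goes at most 41.7 mm and 7.16 degrees, less where a joint would pass 70% of its speed; a pose out of reach is approached as far as the arm can. A call with a gripper value outside its range is refused whole. The fingers move at their own pace and stop on an object; the grip force is fixed at half the most. Time passes only in rows, so rows that do not move let the fingers close. It gives the time, the measured TCP pose, the force, the opening and the grip force at its end, in the units of the state.
- monitor.read_state(): the state, without advancing time (a new reading comes with each control period).
- cams.get_image(name): name is "scene" or "top" or "wrist"; returns a dict with "color" (420x560x3 uint8, blue, green, red), "K" (3x3 intrinsics, pixels), "k1" (the pictures are not rectified: a ray, as slopes to the right and down, at radius r is drawn at 1 + k1 r^2 times it, then the intrinsics apply), "R" (3x3) and "t" (3): a world point X has camera coordinates R X + t. Camera axes: x right, y down, z forward; pixel columns grow to the right and rows downward; lengths in mm; the calibration is good to about 2 mm. A picture is of the moment at which its call begins. There is no depth.
- ctrl.finish_job(): hands the job in; it is judged then, once.
The state is a dict: "clock": time; "qpos": joint angles; "qd": joint speeds; "tau": joint torques, N m; "eef_pos": TCP position; "tool_rot": TCP orientation; "force": force on the tool from outside, world axes, zero at the start; "torque": the same for the moment, N m; "width": finger opening in mm; "gripper_force": force on a finger pad.
Only numpy, scipy, OpenCV 4.12 (cv2) and the standard library are available. Lean on these libraries where they do the work, as an engineer would, in place of code of your own. Each camera call takes 0.05 s, during which the arm holds its last target. There are 200 camera calls.

## Working session

There is one attempt and no reset: what is moved stays moved. The work goes in short steps, Python scripts to look and compute and a tool call to move; the robot and the scene stay as the last step left them, time stands still between calls to the robot, and variables do not carry over. Pictures are saved under pics/ and viewed, at most 13 in all, crops included, and the job is handed in when it is done.

Besides the shell and the picture viewer there is one more tool, called after "Emit:" in YAML: its name, and indented under it one key for each argument. drive_tool: Moves the arm, as the interface text tells. Its arguments: {"type":"object","properties":{"motion":{"type":"array"}},"required":["motion"]}

```bash
mkdir -p pics; ls; python3 - <<'E'
from cell import monitor,cams
import cv2,numpy as np,pickle
s=monitor.read_state();print(s)
d={}
for n in("scene","top"):
    c=cams.get_image(n);d[n]=c;cv2.imwrite(f"pics/{n}0.png",c["color"]);print(n,c["K"],c["k1"],c["R"],c["t"])
pickle.dump(d,open("d0.pkl","wb"))
E
```

```text
pics
{'clock': 0.0, 'qpos': array([-1.19076406,  0.62933752,  0.03845086,  1.51840134, -0.02699737,
        0.99628478, -0.02001137]), 'qd': array([-0.00010491,  0.00072862, -0.00151495,  0.00054876, -0.00037134,
       -0.0002347 ,  0.0011187 ]), 'tau': array([ 7.68371192e-04, -5.63412988e+01,  1.22617297e+00, -1.93456596e+01,
        1.08867983e-02,  1.03514155e-02, -3.29712202e-05]), 'eef_pos': array([279.99060772, 585.89762525, 230.3841647 ]), 'tool_rot': array([-3.13968022e+00,  3.29333257e-05,  2.69574252e+00]), 'force': array([ 0.50026543,  0.21761635, -0.422058  ]), 'torque': array([ 0.01033198, -0.00774807,  0.04498562]), 'gripper_force': 0.0, 'width': 85.18222264659077}
scene [[488.72123884   0.         279.72513129]
 [  0.         488.72123884 204.50245459]
 [  0.           0.           1.        ]] -0.019391580471365227 [[-0.8854899  -0.46464256 -0.00386327]
 [-0.29503764  0.56865056 -0.76784721]
 [ 0.35897134 -0.67878114 -0.64062137]] [ 586.92267707   75.65819246 1621.44219592]
top [[524.1717788    0.         267.54260915]
 [  0.         524.1717788  209.41498359]
 [  0.           0.           1.        ]] -0.1699855152242371 [[ 4.15753045e-01 -9.09477512e-01 -2.47360053e-04]
 [-8.00211383e-01 -3.65674506e-01 -4.75335564e-01]
 [ 4.32216553e-01  1.97820149e-01 -8.79804546e-01]] [  54.27811853  543.1415495  1182.67421401]
```

View pics/top0.png

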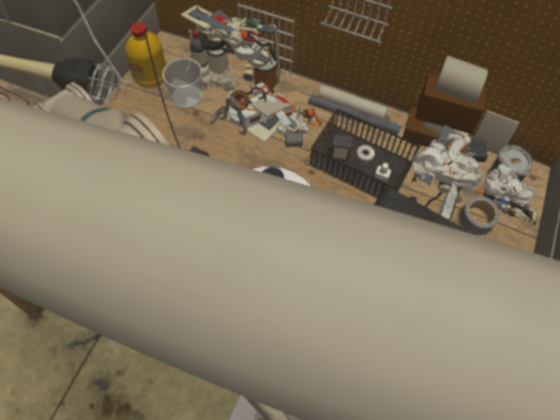

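View pics/scene0.png

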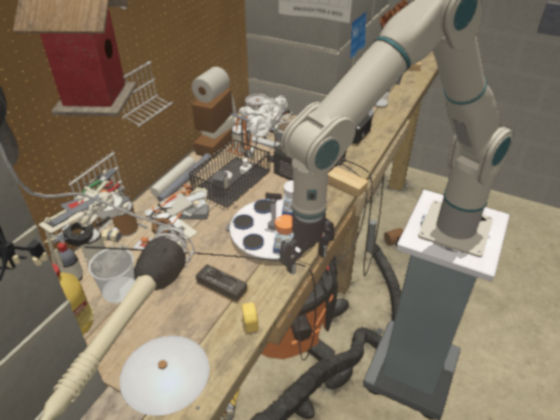

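The top view is mostly blocked by the arm. The scene view shows the turntable around (272,228), with the orange cap near (285,224) and the gripper in front of it. I'll zoom in.

```bash
cat > h.py <<'E'
import numpy as np,cv2
def dist(c): return np.array([c["k1"],0,0,0.])
def proj(c,P):
    return cv2.projectPoints(np.float64(P).reshape(-1,1,3),cv2.Rodrigues(c["R"])[0],np.float64(c["t"]),c["K"],dist(c))[0][:,0]
def back(c,uv,z):
    uv=np.float64(uv).reshape(-1,1,2)
    r=cv2.undistortPoints(uv,c["K"],dist(c))[:,0]
    d=np.c_[r,np.ones(len(r))]@c["R"]; o=-c["R"].T@c["t"]
    return o+d*((z-o[2])/d[:,2])[:,None]
E
python3 - <<'E'
import pickle,cv2;from h import *
d=pickle.load(open("d0.pkl","rb"));c=d["scene"]
print(proj(c,[280,586,230]),back(c,[285,224],135),back(c,[270,208],156))
x0,y0,x1,y1=215,160,355,265
im=cv2.resize(c["color"][y0:y1,x0:x1],None,fx=5.7,fy=5.7,interpolation=cv2.INTER_CUBIC)
cv2.imwrite("pics/s1.png",im)
from cell import cams
w=cams.get_image("wrist");pickle.dump(w,open("w0.pkl","wb"));cv2.imwrite("pics/w0.png",w["color"])
E
```

```text
[[307.04718793 266.6350927 ]] [[444.89469999 380.83051448 135.        ]] [[506.65335328 358.84076403 156.        ]]
```

View pics/s1.png

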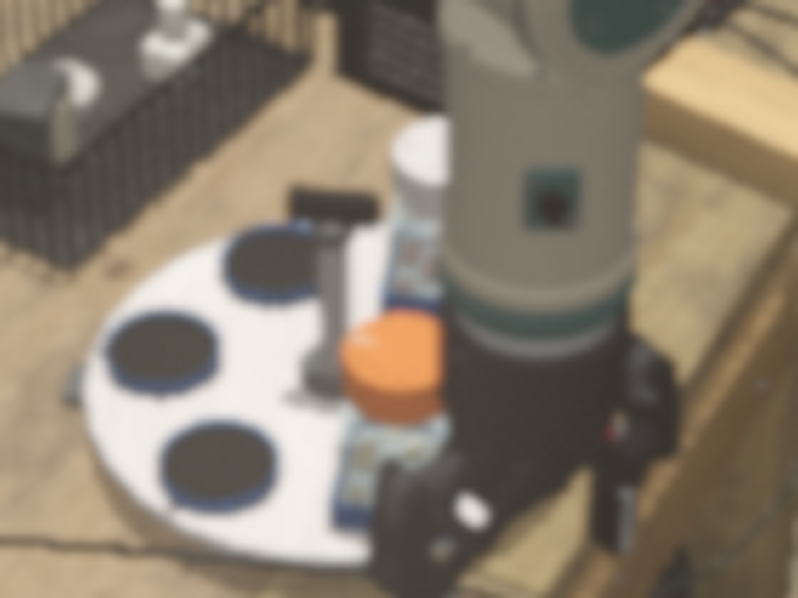

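View pics/w0.png

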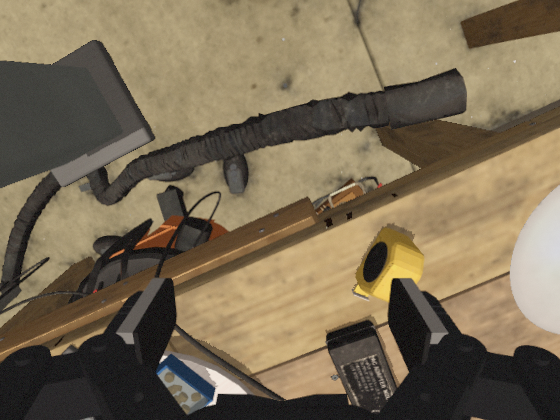

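```bash
python3 - <<'E'
import pickle;from h import *
from scipy.optimize import least_squares
c=pickle.load(open("d0.pkl","rb"))["scene"]
f=lambda p:np.array(p)/5.7+[215-.4,160-.4]
b=lambda p,z:back(c,f(p),z)[:,:2]
cups=b([[275,265],[162,352],[220,465]],32.);print("cups",cups)
edge=b([[84,395],[300,558],[365,562],[240,238],[133,300],[150,500]],32.)
r=least_squares(lambda q:np.hypot(*(edge-q).T)-142,[530,370]);print("edge",r.x,r.fun)
a=np.array([1.0472,0,-1.0472])
def res(q,s): return np.r_[(cups-q[:2]-100*np.c_[np.cos(q[2]+s*a),np.sin(q[2]+s*a)]).ravel(),.5*(np.hypot(*(edge-q[:2]).T)-142)]
for s in(1,-1):
    r=least_squares(res,[500,370,0],args=(s,));print(s,r.x,r.cost,r.fun.round(1))
print("bar ends top",b([[290,190],[378,193]],166),b([[290,220],[375,224]],146),"mid",b([[333,206]],156))
print("cap left",b([[340,362]],135),"tick",b([[355,343],[380,340]],135))
E
```

```text
cups [[604.89606538 233.49187389]
 [624.59783783 331.27692867]
 [548.37664463 396.4566814 ]]
edge [522.46731449 305.2683984 ] [ 2.97880001 -1.16533339  1.17773147 -0.69106658 -1.03133936 -2.04302729]
1 [642.40221196 348.87440878  -2.72121966] 7071.083990576315 [-27.2 -15.9  73.5  23.2 -13.  -11.1 -54.   23.6  35.4  -7.  -44.3 -13.3]
-1 [5.27745202e+02 3.01177938e+02 3.12995738e-01] 30.980137539178617 [ 2.9 -0.7  1.7 -0.7 -0.3 -2.5  0.4  2.2  3.8 -3.7 -3.2  0.1]
bar ends top [[547.38693648 312.68816893]
 [504.13881436 293.18074204]] [[547.30663128 313.76310876]
 [504.77463536 295.57180268]] mid [[526.33175938 303.24034898]]
cap left [[474.78240197 391.9446301 ]] tick [[474.82567686 375.32275933]
 [464.35983867 367.23710396]]
```

The scene image gives three things:
- **Axis:** about (527, 303), with the foot's yaw about 0.31 rad.
- **Orange jar:** near (453, 370), on foot's +y side, so the turn is +1.047.
- **Fit:** the cup, table-edge and bar measurements agree to within a few mm.

Next I'll move above and behind the handle for a wrist view.

Emit:
drive_tool:
  motion:
    - {"fingers": 1,"linear": [0,0,-0.008],"twist": -0.11}
    - {"fingers": 1,"linear": [0,0,-0.008],"twist": -0.11}
    - {"fingers": 1,"linear": [0,0,-0.008],"twist": -0.11}
    - {"fingers": 1,"linear": [0,0,-0.008],"twist": -0.11}
    - {"fingers": 1,"linear": [0,0,-0.008],"twist": -0.11}

```text
clock: 0.57
eef_pos: [280.2, 586.2, 271.3]
tool_rot: [-3.141, -0.0, -3.032]
force: [-0.1, -0.1, -0.1]
width: 85.3
gripper_force: 0.0
```

Emit:
drive_tool:
  motion:
    - {"fingers": 1,"linear": [0,0,0],"twist": -0.105}
    - {"fingers": 1,"linear": [0,0,0],"twist": -0.105}
    - {"fingers": 1,"linear": [-0.0148,-0.0247,0],"twist": 0}
    - {"fingers": 1,"linear": [-0.0148,-0.0247,0],"twist": 0}
    - {"fingers": 1,"linear": [-0.0148,-0.0247,0],"twist": 0}

```text
clock: 0.98
eef_pos: [345.6, 529.0, 270.9]
tool_rot: [-3.141, -0.001, -2.826]
force: [0.7, 0.0, -0.3]
width: 85.7
gripper_force: 0.0
```

Emit:
drive_tool:
  motion:
    - {"fingers": 1,"linear": [-0.0148,-0.0247,0],"twist": 0}
    - {"fingers": 1,"linear": [-0.0148,-0.0247,0],"twist": 0}
    - {"fingers": 1,"linear": [-0.0148,-0.0247,0],"twist": 0}
    - {"fingers": 1,"linear": [-0.0148,-0.0247,0],"twist": 0}
    - {"fingers": 1,"linear": [-0.0148,-0.0247,0],"twist": 0}

```text
clock: 1.4
eef_pos: [454.8, 433.9, 271.0]
tool_rot: [-3.141, -0.001, -2.827]
force: [0.0, 0.5, -0.0]
width: 85.3
gripper_force: 0.0
```

Emit:
drive_tool:
  motion:
    - {"fingers": 1,"linear": [-0.0148,-0.0247,0],"twist": 0}
    - {"fingers": 1,"linear": [-0.0148,-0.0247,0],"twist": 0}
    - {"fingers": 1,"linear": [-0.0148,-0.0247,0],"twist": 0}
    - {"fingers": 1,"linear": [-0.0148,-0.0247,0],"twist": 0}
    - {"fingers": 1,"linear": [-0.0148,-0.0247,0],"twist": 0}

```text
clock: 1.82
eef_pos: [563.2, 339.3, 270.9]
tool_rot: [-3.141, -0.001, -2.827]
force: [0.2, 0.2, 0.4]
width: 85.3
gripper_force: 0.0
```

Emit:
drive_tool:
  motion:
    - {"fingers": 1,"linear": [-0.0148,-0.0247,0],"twist": 0}
    - {"fingers": 1,"linear": [0,0,0],"twist": 0}
    - {"fingers": 1,"linear": [0,0,0],"twist": 0}

```text
clock: 2.07
eef_pos: [585.6, 319.1, 270.6]
tool_rot: [-3.14, -0.001, -2.832]
force: [0.5, 0.5, 0.8]
width: 85.5
gripper_force: 0.0
```

```bash
python3 - <<'E'
from cell import cams,monitor
import pickle,cv2
w=cams.get_image("wrist");s=monitor.read_state();pickle.dump((w,s),open("w1.pkl","wb"));cv2.imwrite("pics/w1.png",w["color"])
print(s["clock"],s["qpos"],s["eef_pos"],s["tool_rot"],-w["R"].T@w["t"],w["R"])
E
```

```text
2.1167 [-0.4619015   0.62229247 -0.1463714   1.41199139  0.09396572  1.11522713
  1.26108863] [584.01505806 321.31912604 270.73286313] [ 3.14114653e+00 -1.24491210e-03 -2.82864399e+00] [511.4806488  295.9926426  412.24049874] [[-0.30536314  0.9522341  -0.00188878]
 [ 0.90575792  0.29107011  0.30802726]
 [ 0.29386383  0.09234939 -0.95137566]]
```

View pics/w1.png

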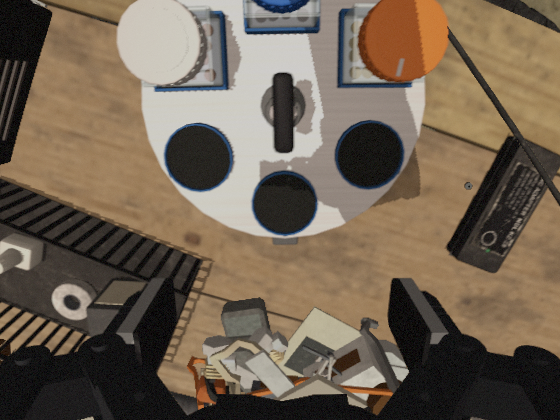

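The wrist view shows the bar at (283,73)–(284,152) and the empty cups at (198,157), (284,203) and (369,154). The orange cap top is at about (404,38), with its tick near (400,67), and the white cap is at (159,39).

```bash
cat >> h.py <<'E'
def blob(im,lo,hi):
    m=cv2.inRange(cv2.cvtColor(im,cv2.COLOR_BGR2HSV),lo,hi)
    k=max(cv2.findContours(m,0,2)[0],key=cv2.contourArea);return k
E
python3 - <<'E'
import pickle;from h import *
from scipy.optimize import least_squares
c,s=pickle.load(open("w1.pkl","rb"))
cups=back(c,[[369,154],[284,203],[198,157]],34.)[:,:2]
a=np.array([1.0472,0,-1.0472])
r=least_squares(lambda q:(cups-q[:2]-100*np.c_[np.cos(q[2]+a),np.sin(q[2]+a)]).ravel(),[527,303,.31]);print(r.x,r.fun)
e=back(c,[[283,73],[284,152]],166)
print("bar",e,e.mean(0),np.linalg.norm(e[0]-e[1]),np.arctan2(*(e[1]-e[0])[1::-1]))
im=c["color"]
print("cap",back(c,[[404,38],[399.5,67],[159,39]],135))
q=r.x
for t in(2*np.pi/3,np.pi,-2*np.pi/3): print(q[:2]+100*np.array([np.cos(q[2]+t),np.sin(q[2]+t)]))
E
```

```text
[5.26113960e+02 3.00701949e+02 3.28015838e-01] [-0.55208329  0.69815094  0.53751136  0.05960459  0.01457193 -0.75775553]
bar [[502.31710038 293.39177619 166.        ]
 [549.41751917 309.23875524 166.        ]] [525.86730977 301.31526572 166.        ] 49.69483066978419 0.32455374980377427
cap [[452.87492434 365.48518884 135.        ]
 [471.67456326 369.79738761 135.        ]
 [505.26363527 204.09995021 135.        ]]
[450.87945536 366.5788746 ]
[431.44561624 268.48541969]
[506.68012058 202.60849386]
```

Emit:
drive_tool:
  motion:
    - {"fingers": 1,"linear": [0.021,-0.0005,0],"twist": -0.012}
    - {"fingers": 1,"linear": [0.02,-0.0005,0],"twist": 0}
    - {"fingers": 1,"linear": [0.02,-0.0005,0.01],"twist": 0}
    - {"fingers": 1,"linear": [0,0,0.024],"twist": 0}
    - {"fingers": 1,"linear": [0,0,0.024],"twist": 0}

```text
clock: 2.53
eef_pos: [524.9, 303.1, 214.2]
tool_rot: [3.14, 0.002, -2.812]
force: [0.5, 0.7, -0.8]
width: 85.0
gripper_force: 0.0
```

Emit:
drive_tool:
  motion:
    - {"fingers": 1,"linear": [0,0,0.024],"twist": 0}
    - {"fingers": 1,"linear": [0,0,0.024],"twist": 0}
    - {"fingers": 1,"linear": [0,0,0.018],"twist": 0}
    - {"fingers": 1,"linear": [0,0,0.008],"twist": 0}
    - {"fingers": 1,"linear": [0,0,0],"twist": 0}

```text
clock: 2.95
eef_pos: [524.5, 301.6, 137.5]
tool_rot: [-3.142, -0.004, -2.813]
force: [-0.3, 0.4, 0.1]
width: 85.4
gripper_force: 0.0
```

Emit:
drive_tool:
  motion:
    - {"fingers": 0.4,"linear": [0,0,0],"twist": 0}
    - {"fingers": 0.3,"linear": [0,0,0],"twist": 0}
    - {"fingers": 0,"linear": [0,0,0],"twist": 0}
    - {"fingers": 0,"linear": [0,0,0],"twist": 0}
    - {"fingers": 0,"linear": [0,0,0],"twist": 0}

```text
clock: 3.37
eef_pos: [527.3, 300.9, 140.2]
tool_rot: [-3.141, 0.001, -2.815]
force: [4.6, -12.7, 8.6]
width: 25.3
gripper_force: 9.2
```

Emit:
drive_tool:
  motion:
    - {"fingers": 0,"linear": [0,0,0],"twist": 0}
    - {"fingers": 0,"linear": [0,0,0],"twist": 0}
    - {"fingers": 0,"linear": [0,0,0],"twist": 0}

```text
clock: 3.62
eef_pos: [527.5, 300.5, 140.6]
tool_rot: [-3.141, 0.001, -2.816]
force: [-1.0, -1.9, 5.6]
width: 22.5
gripper_force: 58.5
```

Gripped with 58 N, but the width reads 22.5 mm against the 14 mm expected, so I'll look.

```bash
python3 - <<'E'
from cell import cams,monitor
import pickle,cv2
from h import *
w=cams.get_image("wrist");c=cams.get_image("scene");s=monitor.read_state()
x,y=proj(c,[526,301,150])[0].astype(int);print(x,y,s["force"],s["torque"],s["width"],s["eef_pos"])
a=cv2.resize(c["color"][y-45:y+45,x-50:x+50],(400,360),interpolation=2)
b=cv2.resize(w["color"],(400,300));b=cv2.copyMakeBorder(b,0,60,0,0,0)
cv2.imwrite("pics/g1.png",np.hstack([a,b]))
E
```

```text
273 196 [-0.6600089  -1.23143859  5.68977605] [-0.48392489  0.0892224   0.02132587] 22.848129034037925 [527.46900206 300.50011371 140.62375643]
```

View pics/g1.png

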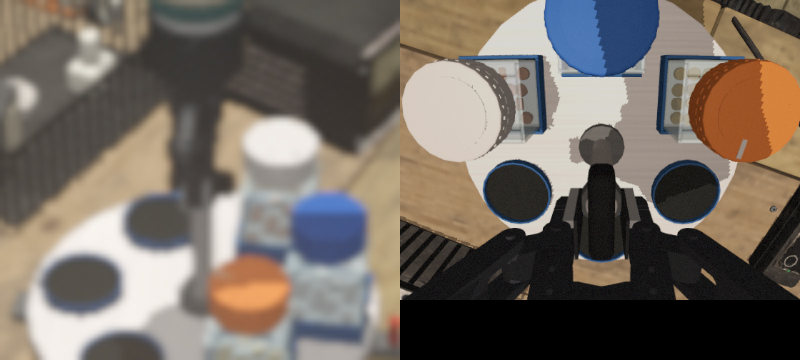

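The fingers hold the bar from both sides and everything is seated, so I'll start the turn.

Emit:
drive_tool:
  motion:
    - {"fingers": 0,"linear": [0,0,0],"twist": -0.05}
    - {"fingers": 0,"linear": [0,0,0],"twist": -0.05}
    - {"fingers": 0,"linear": [0,0,0],"twist": -0.05}
    - {"fingers": 0,"linear": [0,0,0],"twist": -0.05}
    - {"fingers": 0,"linear": [0,0,0],"twist": -0.05}

```text
clock: 4.13
eef_pos: [527.2, 301.0, 140.6]
tool_rot: [3.141, 0.001, -2.567]
force: [-1.5, -1.0, 5.3]
width: 22.5
gripper_force: 58.6
```

Emit:
drive_tool:
  motion:
    - {"fingers": 0,"linear": [0,0,0],"twist": -0.05}
    - {"fingers": 0,"linear": [0,0,0],"twist": -0.05}
    - {"fingers": 0,"linear": [0,0,0],"twist": -0.05}
    - {"fingers": 0,"linear": [0,0,0],"twist": -0.05}
    - {"fingers": 0,"linear": [0,0,0],"twist": -0.05}

```text
clock: 4.55
eef_pos: [526.9, 301.4, 140.6]
tool_rot: [3.141, 0.001, -2.315]
force: [-2.2, 0.5, 6.3]
width: 22.8
gripper_force: 58.6
```

```bash
python3 - <<'E'
from cell import cams,monitor
import pickle,cv2
from h import *
w=cams.get_image("wrist");c=cams.get_image("scene");s=monitor.read_state()
print(s["force"],s["torque"],s["width"],s["eef_pos"],s["tool_rot"],s["qpos"])
x,y=273,200
a=cv2.resize(c["color"][y-45:y+45,x-50:x+50],(400,360),interpolation=2)
b=cv2.resize(w["color"],(400,300));b=cv2.copyMakeBorder(b,0,60,0,0,0)
cv2.imwrite("pics/g2.png",np.hstack([a,b]))
E
```

```text
[-2.90865545 -0.41821447  6.1279862 ] [-0.19084766  0.31917202  0.04085058] 23.044154739923762 [526.93560566 301.36754794 140.60945833] [ 3.14143604e+00  1.35817180e-03 -2.31429869e+00] [-0.39194626  0.68662987 -0.2800192   1.72427781  0.25506261  0.76518578
  1.60163935]
```

View pics/g2.png

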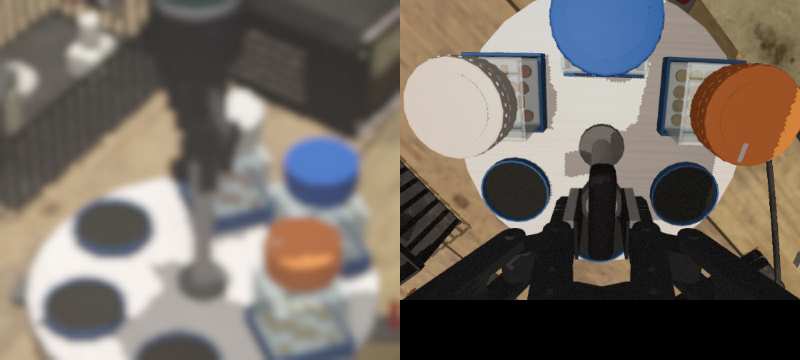

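The table is following the bar. I'll carry on to +1.047.

Emit:
drive_tool:
  motion:
    - {"fingers": 0,"linear": [0,0,0],"twist": -0.05}
    - {"fingers": 0,"linear": [0,0,0],"twist": -0.05}
    - {"fingers": 0,"linear": [0,0,0],"twist": -0.05}
    - {"fingers": 0,"linear": [0,0,0],"twist": -0.05}
    - {"fingers": 0,"linear": [0,0,0],"twist": -0.05}

```text
clock: 5.07
eef_pos: [526.5, 301.7, 140.6]
tool_rot: [3.141, 0.001, -2.063]
force: [-3.9, 0.3, 6.2]
width: 22.7
gripper_force: 58.8
```

Emit:
drive_tool:
  motion:
    - {"fingers": 0,"linear": [0,0,0],"twist": -0.06}
    - {"fingers": 0,"linear": [0,0,0],"twist": -0.06}
    - {"fingers": 0,"linear": [0,0,0],"twist": -0.06}
    - {"fingers": 0,"linear": [0,0,0],"twist": -0.06}
    - {"fingers": 0,"linear": [0,0,0],"twist": -0.06}

```text
clock: 5.48
eef_pos: [525.9, 301.9, 140.6]
tool_rot: [3.141, 0.001, -1.761]
force: [-3.6, 1.1, 6.1]
width: 22.8
gripper_force: 58.9
```

Emit:
drive_tool:
  motion:
    - {"fingers": 0,"linear": [0,0,0],"twist": 0}
    - {"fingers": 0.3,"linear": [0,0,0],"twist": 0}
    - {"fingers": 0.6,"linear": [0,0,0],"twist": 0}
    - {"fingers": 1,"linear": [0,0,0],"twist": 0}
    - {"fingers": 1,"linear": [0,0,0],"twist": 0}

```text
clock: 5.9
eef_pos: [527.3, 300.4, 139.2]
tool_rot: [-3.141, -0.0, -1.766]
force: [-0.8, 0.3, -0.8]
width: 61.3
gripper_force: 0.0
```

Emit:
drive_tool:
  motion:
    - {"fingers": 1,"linear": [0,0,0],"twist": 0}
    - {"fingers": 1,"linear": [0,0,-0.02],"twist": 0}
    - {"fingers": 1,"linear": [0,0,-0.03],"twist": 0}
    - {"fingers": 1,"linear": [0,0,-0.035],"twist": 0}
    - {"fingers": 1,"linear": [0,0,-0.035],"twist": 0}

```text
clock: 6.32
eef_pos: [526.5, 300.4, 260.1]
tool_rot: [3.14, -0.001, -1.766]
force: [1.1, 0.6, -0.0]
width: 85.2
gripper_force: 0.0
```

Emit:
drive_tool:
  motion:
    - {"fingers": 1,"linear": [0,0,0],"twist": 0.1054}
    - {"fingers": 1,"linear": [0,0,0],"twist": 0.1054}
    - {"fingers": 1,"linear": [0,0,0],"twist": 0.1054}
    - {"fingers": 1,"linear": [0,0,0],"twist": 0.1054}
    - {"fingers": 1,"linear": [0,0,0],"twist": 0.1054}

```text
clock: 6.73
eef_pos: [526.9, 300.6, 259.3]
tool_rot: [-3.141, -0.0, -2.298]
force: [0.3, 0.4, -0.3]
width: 85.5
gripper_force: 0.0
```

Emit:
drive_tool:
  motion:
    - {"fingers": 1,"linear": [0,0,0],"twist": 0.1054}
    - {"fingers": 1,"linear": [0,0,0],"twist": 0.1054}
    - {"fingers": 1,"linear": [0,0,0],"twist": 0.1054}
    - {"fingers": 1,"linear": [0,0,0],"twist": 0.1054}
    - {"fingers": 1,"linear": [0,0,0],"twist": 0.1054}

```text
clock: 7.15
eef_pos: [526.9, 300.7, 259.2]
tool_rot: [-3.141, -0.0, -2.825]
force: [-0.5, -0.5, 0.1]
width: 85.8
gripper_force: 0.0
```

Emit:
drive_tool:
  motion:
    - {"fingers": 1,"linear": [0.02,0,0],"twist": 0}
    - {"fingers": 1,"linear": [0.02,0,0],"twist": 0}
    - {"fingers": 1,"linear": [0,0,0],"twist": 0}
    - {"fingers": 1,"linear": [0,0,0],"twist": 0}

```text
clock: 7.48
eef_pos: [488.5, 288.1, 259.5]
tool_rot: [-3.141, 0.0, -2.819]
force: [0.6, 0.5, 0.8]
width: 85.7
gripper_force: 0.0
```

```bash
python3 - <<'E'
from cell import cams,monitor
import pickle,cv2
from h import *
w=cams.get_image("wrist");s=monitor.read_state();pickle.dump((w,s),open("w2.pkl","wb"))
print(s["clock"],s["eef_pos"],s["tool_rot"],s["qpos"],proj(w,[431,268.5,135]))
im=w["color"]
cv2.imwrite("pics/w2.png",im)
k=blob(im,(5,130,60),(18,255,255));print(cv2.contourArea(k),cv2.minEnclosingCircle(k),cv2.fitEllipse(k))
E
```

```text
7.5333 [489.38334379 288.35186128 259.59594836] [-3.14157006e+00  1.15303666e-03 -2.81939294e+00] [-0.43671385  0.48417355 -0.21852383  1.71327927  0.12425446  0.95654027
  1.19046063] [[280.9266944 113.8715933]]
5564.0 ((280.5, 113.5), 43.15679168701172) ((280.45196533203125, 113.68023681640625), (83.62379455566406, 84.93754577636719), 178.95127868652344)
```

View pics/w2.png

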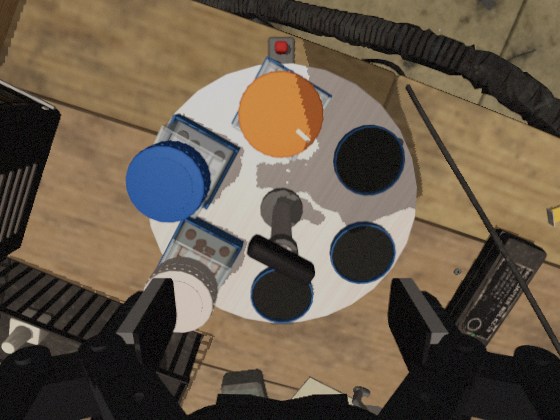

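The orange jar is clicked in at the red pointer. The cap's centre in the image, (280.5,113.6), matches the predicted station (280.9,113.9). Its tick is at about (303,134).

```bash
python3 - <<'E'
import pickle;from h import *
c,s=pickle.load(open("w2.pkl","rb"));im=c["color"]
p=back(c,[280.5,113.6],135)[0];print(p)
g=cv2.cvtColor(im,cv2.COLOR_BGR2HSV);v,u=np.nonzero(g[...,1]<125)
m=(np.hypot(u-280.5,v-113.6)<38);u,v=u[m],v[m];print(len(u),u.mean(),v.mean())
t=back(c,np.c_[u,v],135)-p;d=t.mean(0);print("tick",np.arctan2(d[1],d[0]),np.linalg.norm(d),"jar",.325+1.047)
a=s["tool_rot"][2];w=p[:2]-s["eef_pos"][:2];print("tool shift",w@[np.cos(a),np.sin(a)],w@[np.sin(a),-np.cos(a)])
E
```

```text
[430.91899169 268.16041713 135.        ]
81 302.0987654320988 134.64197530864197
tick 1.132910854318917 21.035298788792563 jar 1.3719999999999999
tool shift 61.84954310096141 -0.6394539940167725
```

Emit:
drive_tool:
  motion:
    - {"fingers": 1,"linear": [0.021,0,0],"twist": 0}
    - {"fingers": 1,"linear": [0.021,0,0],"twist": 0}
    - {"fingers": 1,"linear": [0.02,-0.0005,0.01],"twist": 0}
    - {"fingers": 1,"linear": [0,0,0.025],"twist": 0}
    - {"fingers": 1,"linear": [0,0,0.025],"twist": 0}

```text
clock: 7.95
eef_pos: [431.3, 268.7, 199.8]
tool_rot: [3.141, 0.004, -2.819]
force: [1.1, -0.2, -0.6]
width: 85.3
gripper_force: 0.0
```

Emit:
drive_tool:
  motion:
    - {"fingers": 1,"linear": [0,0,0.025],"twist": 0}
    - {"fingers": 1,"linear": [0,0,0.025],"twist": 0}
    - {"fingers": 1,"linear": [0,0,0.02],"twist": 0}
    - {"fingers": 1,"linear": [0,0,0.015],"twist": 0}
    - {"fingers": 1,"linear": [0,0,0.009],"twist": 0}

```text
clock: 8.37
eef_pos: [430.6, 268.0, 103.4]
tool_rot: [-3.141, -0.001, -2.82]
force: [-0.0, 0.5, 0.1]
width: 85.3
gripper_force: 0.0
```

Emit:
drive_tool:
  motion:
    - {"fingers": 0.8,"linear": [0,0,0],"twist": 0}
    - {"fingers": 0.75,"linear": [0,0,0],"twist": 0}
    - {"fingers": 0.5,"linear": [0,0,0],"twist": 0}
    - {"fingers": 0,"linear": [0,0,0],"twist": 0}
    - {"fingers": 0,"linear": [0,0,0],"twist": 0}

```text
clock: 8.78
eef_pos: [431.1, 268.3, 106.2]
tool_rot: [3.141, 0.002, -2.82]
force: [2.0, -0.4, 0.8]
width: 58.2
gripper_force: 64.4
```

Emit:
drive_tool:
  motion:
    - {"fingers": 0,"linear": [0,0,0],"twist": 0}
    - {"fingers": 0,"linear": [0,0,0],"twist": 0}
    - {"fingers": 0,"linear": [0,0,0],"twist": 0}

```text
clock: 9.03
eef_pos: [431.1, 268.3, 106.0]
tool_rot: [3.141, 0.002, -2.82]
force: [1.2, -2.2, 4.7]
width: 58.0
gripper_force: 64.6
```

Emit:
drive_tool:
  motion:
    - {"fingers": 0,"linear": [0,0,-0.0002],"twist": -0.08}
    - {"fingers": 0,"linear": [0,0,-0.0002],"twist": -0.08}
    - {"fingers": 0,"linear": [0,0,-0.0002],"twist": -0.08}
    - {"fingers": 0,"linear": [0,0,-0.0002],"twist": -0.08}
    - {"fingers": 0,"linear": [0,0,-0.0002],"twist": -0.08}

```text
clock: 9.45
eef_pos: [430.2, 268.4, 106.7]
tool_rot: [3.141, 0.0, -2.417]
force: [0.1, -0.9, 1.8]
width: 58.4
gripper_force: 64.8
```

Emit:
drive_tool:
  motion:
    - {"fingers": 0,"linear": [0,0,-0.0002],"twist": -0.08}
    - {"fingers": 0,"linear": [0,0,-0.0002],"twist": -0.08}
    - {"fingers": 0,"linear": [0,0,-0.0002],"twist": -0.08}
    - {"fingers": 0,"linear": [0,0,-0.0002],"twist": -0.08}
    - {"fingers": 0,"linear": [0,0,0],"twist": 0}

```text
clock: 9.87
eef_pos: [430.0, 268.2, 107.1]
tool_rot: [3.141, 0.0, -2.097]
force: [0.5, 0.2, 0.5]
width: 58.4
gripper_force: 64.5
```

```bash
python3 - <<'E'
from cell import cams,monitor
import pickle;from h import *
w=cams.get_image("wrist");c=cams.get_image("top");e=cams.get_image("scene");s=monitor.read_state()
print(s["clock"],s["eef_pos"],s["tool_rot"],s["force"],s["torque"],s["width"],s["qpos"])
def crop(c,h=40):
    x,y=proj(c,[431,268,115])[0].astype(int);return cv2.resize(c["color"][max(y-h,0):y+h,max(0,x-h):x+h],(360,360),interpolation=2)
cv2.imwrite("pics/t1.png",np.hstack([crop(w,180),crop(e)]))
E
```

```text
10.0167 [430.02416459 268.2870077  107.06051307] [ 3.14123188e+00  3.11495825e-05 -2.10136189e+00] [-0.49077687  0.44698754 -0.04358237] [-0.01893622 -0.1206019  -0.02835724] 58.31057085675898 [-0.36361269  0.63929536 -0.37010912  2.01888801  0.42005607  0.55667069
  1.58308636]
```

View pics/t1.png

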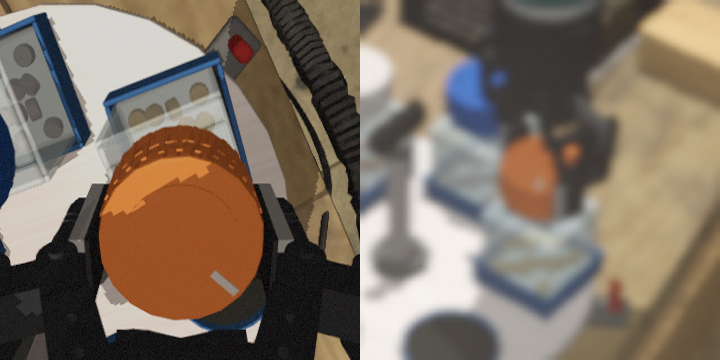

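The cap follows the gripper with no slip, with the tick at about 45° down-right, and the jar is still square in its pocket. About 0.12 rad remains until the threads let go.

Emit:
drive_tool:
  motion:
    - {"fingers": 0,"linear": [0,0,-0.0001],"twist": -0.04}
    - {"fingers": 0,"linear": [0,0,-0.0001],"twist": -0.04}
    - {"fingers": 0,"linear": [0,0,-0.0001],"twist": -0.04}
    - {"fingers": 0,"linear": [0,0,-0.0001],"twist": -0.04}
    - {"fingers": 0,"linear": [0,0,0],"twist": 0}

```text
clock: 10.43
eef_pos: [430.0, 268.2, 107.4]
tool_rot: [3.141, -0.0, -1.94]
force: [-0.1, -0.3, -0.2]
width: 58.3
gripper_force: 64.5
```

```bash
python3 - <<'E'
from cell import cams,monitor
import pickle;from h import *
c=cams.get_image("wrist");s=monitor.read_state()
print(s["clock"],s["eef_pos"],s["tool_rot"],s["force"],s["torque"])
im=c["color"];ctr=np.array([*s["eef_pos"][:2],137.])
q=proj(c,ctr)[0];g=cv2.cvtColor(im,cv2.COLOR_BGR2HSV)
V,U=np.mgrid[:420,:560];t=back(c,np.c_[U.ravel(),V.ravel()],137)-ctr
r=np.hypot(t[:,0],t[:,1]).reshape(420,560)
m=((g[...,1]<125)&(g[...,2]>70)&(r<27)).astype(np.uint8)
n,l,st,ce=cv2.connectedComponentsWithStats(m);print(q)
for i in range(1,n):
    if st[i,4]>40:
        d=back(c,ce[i],137)[0]-ctr;print(st[i],ce[i],np.arctan2(d[1],d[0]),np.hypot(*d[:2]))
E
```

```text
10.4833 [430.01984991 268.24272609 107.39960517] [ 3.14127491e+00 -6.25595368e-05 -1.94119816e+00] [-0.10180712  0.82969925 -0.99507697] [-0.03840391 -0.07606827  0.01464531]
[284.33589903 321.80456552]
[311 343  29  22 238] [325.28571429 353.66806723] 2.028966932170536 20.366522653037688
```

The cap is about 37° from the jar's axis, past the 34° release, with no residual torque. I'll lift gently and watch the force.

Emit:
drive_tool:
  motion:
    - {"fingers": 0,"linear": [0,0,-0.001],"twist": 0}
    - {"fingers": 0,"linear": [0,0,-0.001],"twist": 0}
    - {"fingers": 0,"linear": [0,0,-0.001],"twist": 0}
    - {"fingers": 0,"linear": [0,0,0],"twist": 0}

```text
clock: 10.82
eef_pos: [430.1, 268.4, 110.7]
tool_rot: [-3.142, 0.0, -1.94]
force: [0.1, 0.3, -2.1]
width: 58.2
gripper_force: 64.5
```

Emit:
drive_tool:
  motion:
    - {"fingers": 0,"linear": [0,0,-0.002],"twist": 0}
    - {"fingers": 0,"linear": [0,0,-0.002],"twist": 0}
    - {"fingers": 0,"linear": [0,0,0],"twist": 0}
    - {"fingers": 0,"linear": [0,0,0],"twist": 0}

```text
clock: 11.15
eef_pos: [430.2, 268.2, 114.7]
tool_rot: [-3.142, 0.0, -1.939]
force: [0.5, -0.2, -1.0]
width: 58.4
gripper_force: 64.5
```

```bash
python3 - <<'E'
from cell import cams,monitor
from h import *
w=cams.get_image("wrist");c=cams.get_image("scene");s=monitor.read_state()
print(s["clock"],s["eef_pos"],s["force"],s["torque"])
x,y=proj(c,[431,268,100])[0].astype(int)
cv2.imwrite("pics/l1.png",np.hstack([cv2.resize(w["color"],(400,300)),cv2.resize(c["color"][y-30:y+30,x-40:x+40],(400,300),interpolation=2)]))
E
```

```text
11.25 [430.13102817 268.10014081 114.50861971] [-0.41676878  0.08621707 -0.2914152 ] [-0.00385365 -0.02715496  0.05829389]
```

View pics/l1.png

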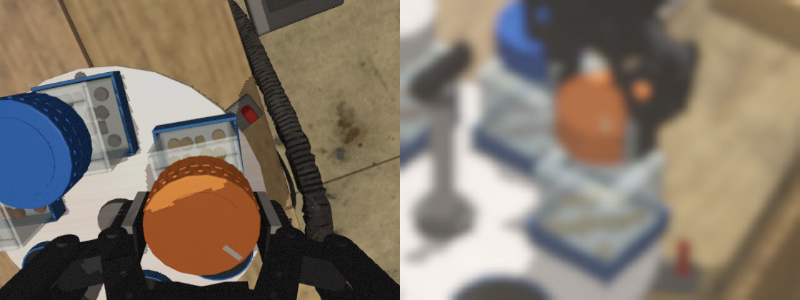

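The force reads about -0.3 to -1 N, which is the cap's own weight, so it is free and the jar stays seated. I'll lift 16 mm more, which puts the cap's edge about 15 mm above the rim.

Emit:
drive_tool:
  motion:
    - {"fingers": 0,"linear": [0,0,-0.005],"twist": 0}
    - {"fingers": 0,"linear": [0,0,-0.005],"twist": 0}
    - {"fingers": 0,"linear": [0,0,-0.006],"twist": 0}
    - {"fingers": 0,"linear": [0,0,0],"twist": 0}
    - {"fingers": 0,"linear": [0,0,0],"twist": 0}

```text
clock: 11.67
eef_pos: [430.5, 268.4, 131.1]
tool_rot: [-3.141, 0.001, -1.94]
force: [0.5, -1.1, -1.0]
width: 58.3
gripper_force: 64.5
```

```bash
python3 - <<'E'
from cell import cams,monitor
from h import *
w=cams.get_image("wrist");c=cams.get_image("scene");s=monitor.read_state()
print(s["clock"],s["eef_pos"],s["tool_rot"],s["force"],s["width"],s["gripper_force"])
x,y=proj(c,[431,268,100])[0].astype(int)
print("edge z133",proj(c,[430,268,133]),"rim",proj(c,[431,268,118]),"crop",x-40,y-30)
cv2.imwrite("pics/f1.png",np.hstack([cv2.resize(w["color"],(400,300)),cv2.resize(c["color"][y-30:y+30,x-40:x+40],(400,300),interpolation=2)]))
E
```

```text
11.7667 [430.19147759 268.0773768  130.57506517] [-3.14151135e+00  7.13125528e-05 -1.93949246e+00] [-0.59740455 -0.81929242 -1.74572262] 58.29246098518257 64.48286890983582
edge z133 [[306.00286798 204.20013272]] rim [[305.56411047 207.81351339]] crop 265 182
```

View pics/f1.png

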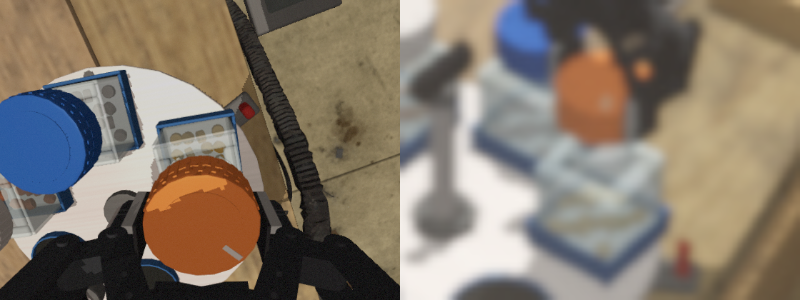

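The cap is held level above the open jar, and the jar stays in its pocket at the pointer.

```bash
python3 -c "
from cell import ctrl;print(ctrl.finish_job())"
```

```text
the job is handed in; nothing more can be done
None
```

The job is handed in at about 12 s of the allowed 48 s: the orange jar is clicked in at the pointer, and its unscrewed cap is held level about 15 mm above the rim (worked out from the tool height), with the jar still seated.

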